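Put the brass vice jaws away in the bin

TASK

Put the pair of brass vice jaw plates away: pull the blue bin out from under its little grey steel shelf as far as it goes, lay both brass plates flat on the bin's floor side by side, not overlapping and without dropping them, and then push the bin fully home under the shelf with the plates in it. Leave the steel plate and everything else on the bench where it is.

Things in the scene. Friction and masses are not known exactly. Their poses are not given: they have to be found in the camera images.
- brass_a: first brass-yellow vice jaw plate, 280 g, 110 mm long (own x) x 50 mm wide (own y) x 6 mm thick, two dark screw spots on its top, lying flat and loose on the bench; origin at the centre of its underside, z up
- brass_b: second brass-yellow vice jaw plate, the twin of the first, 110 mm long (own x) x 50 mm wide (own y) x 6 mm thick, two dark screw spots on its top, lying flat and loose on the bench; origin at the centre of its underside, z up
- steel_plate: silver-grey steel jaw plate of the same shape, which stays on the bench: 110 mm long (own x) x 50 mm wide (own y) x 6 mm thick, two dark screw spots on its top, lying flat and loose on the bench; origin at the centre of its underside, z up
- bay: fixed grey sheet-steel bay housing the blue bin: 178 mm wide (y), 92 mm high, two cheeks, a back and a flat roof, underside at 88 mm, front edge at own x = -0.07, back at +0.10. Low boxes up to 127 mm high stand on the roof from x = 0.01 back. Origin on the bench on the centre line; own -x is the open front, towards which the bin slides out
- bin (a joint): how far the bin is pulled out along the bay's own -x, m: 0 = fully home, 0.15 = out to its stop; about 2 N of sliding friction
- bin_handle (a point): middle of the blue bin's pull bow: a round bar 10 mm thick, 100 mm long across the bin (own y), 60 mm above the bench, 45 mm in front of the bin's front wall; can be pinched from above with the fingers before and behind it; its axes are the bay's
- bin_floor (a point): centre of the inner floor of the blue open-topped bin, 5 mm above the bench, moves with the bin. Inside 202 mm long (own x) x 142 mm wide (own y), walls 4 mm thick, rim 71 mm above the bench; its axes are the bay's. Pulled out to the stop, all of the inside is clear of the roof
- collar: bystander: dark steel stepped collar, 52 mm across, 34 mm high, standing loose; origin centre of underside
- spray_can: bystander: spray can with red cap, 60 mm across, 170 mm high, standing loose; origin centre of underside
- grease_jar: bystander: amber jar, 72 mm across, 80 mm high, standing loose; origin centre of underside
- wrench: bystander: steel wrench lying loose at the left near the robot, along its own x; origin centre of underside
- brush: bystander: brush lying loose at the left, along its own x; origin centre of underside
- parallel: bystander: bright steel bar 140 x 20 x 30 mm high lying loose at the right, along its own x; origin centre of underside
There are look-alikes about, which are no part of the job. Leave any pink look-alike of the brass_a alone.

How it is judged:
By the outcome, as a careful person would: the job done as asked, in the order asked, and still so for the second after the job is handed in, with the robot touching nothing.
It also fails if it takes over 70 s, if anything falls off the work surface, if the arm or the gripper's body presses on something with over 40 N, if the wrist force passes 120 N, or if a joint passes its speed limit or range.

ROBOT

A 6-joint arm with a two-finger parallel gripper is mounted at the origin on the work surface. World frame = base frame: x ahead of the robot, y to its left, z up, the work surface at z = 0. Lengths are in mm, angles in rad, forces in N, time in s.
With the tool pointing down it reaches from about 350 to 875 mm from the base axis. Payload 4.2 kg.
Tool frame: the origin (TCP) lies midway between the tips of the shut fingers; the grasp point (between the pads) lies 19 mm behind it (arm.tcp_to_grasp is the distance from the TCP to the grasp point, in mm); z points along the fingers, y is the line along which they close (so a half turn about z gives the same grasp; the last joint's range is limited). The gripper opens to 85 mm and grips with 20 to 120 N. Pads are 22 mm wide; open, the fingers measure 114 mm over their backs; the gripper's body (76 mm by 85 mm) begins 54 mm behind the grasp point. The pads swing forward as they close: fully open they stand 13 mm farther back than shut.
Start: joints at [-0.938, 0.385, 0.008, 0, -1.194, -0.259], TCP at [228.236, -581.814, 231.312] pointing down, gripper open.
Joint ranges: [-3.14, 3.14], [-1.21, 2.06], [-1.07, 1.41], [-3.16, 2.05], [-2.99, -0.16], [-3.1, 3.1]. Speed limits (rad/s): [2.79, 2.79, 3.14, 3.14, 3.14, 3.14].

INTERFACE

Orientations are given as a unit quaternion [x, y, z, w].
In Python, from bench import arm, get_image gives the robot as it stands.
- The arm moves only by the tool drive_tool, never from a script. Its argument "deltas" is a list of rows, each a list of 2 entries, a list of its own where there are three numbers: the shift along the tool's x, y, z in cm, then the turn, a rotation vector about the tool's x, y, z in degrees. In form: [[[x, y, z], [ax, ay, az]], ...]. A call has 1 to 12 rows; each row shifts and turns the commanded pose from where the row before left it, along the tool's axes as they then stand; what a row does not reach is not made up. A row lasts 1/10 s, in which the tool goes at most 50 mm and 8.59 degrees, less where a joint would pass 70% of its speed; a pose out of reach is approached as far as the arm can. A call with a gripper value outside its range is refused whole. "claw" is the finger opening in cm, from 0 to 8.54, set as the call begins (left out, the last holds). The fingers move at their own pace and stop on an object; the grip force is fixed at half the most. Time passes only in rows, so rows that do not move let the fingers close. It gives the time, the measured TCP pose, the force, the opening and the grip force at its end, in the units of the state.
- arm.read_state(): the state, without advancing time (a new reading comes with each control period).
- get_image(name): name is "scene" or "top"; returns a dict with "img" (384x512x3 uint8, red, green, blue), "fx", "fy", "cx", "cy" (pixels), "eye" and "orientation" of the camera in the world. Camera axes: x right, y down, z forward; pixel columns grow to the right and rows downward; lengths in mm; the calibration is good to about 2 mm. A picture is of the moment at which its call begins. There is no depth.
- arm.job_done(): hands the job in; it is judged then, once.
The state is a dict: "clock": time; "joints": joint angles; "joint_vel": joint speeds; "joint_efforts": joint torques, N m; "position": TCP position; "ee_rot": TCP orientation; "contact_force": force on the tool from outside, world axes, zero at the start; "wrist_torque": the same for the moment, N m; "gripper_width": finger opening in mm; "grasp_force": force on a finger pad.
Only numpy, scipy, OpenCV 4.12 (cv2) and the standard library are available. Lean on these libraries where they do the work, as an engineer would, in place of code of your own. Each camera call takes 0.05 s, during which the arm holds its last target. There are 200 camera calls.

## Working session

There is one attempt and no reset: what is moved stays moved. The work goes in short steps, Python scripts to look and compute and a tool call to move; the robot and the scene stay as the last step left them, time stands still between calls to the robot, and variables do not carry over. Pictures are saved under pics/ and viewed, at most 10 in all, crops included, and the job is handed in when it is done.

Besides the shell and the picture viewer there is one more tool, called after "Request:" as name(argument=value, ...), one argument or row to a line, values as JSON. drive_tool: Moves the arm, as the interface text tells. Its arguments: {"type":"object","properties":{"deltas":{"type":"array"},"claw":{"type":"number"}},"required":["deltas"]}

```bash
mkdir -p pics; ls; python3 - <<'E'
from bench import arm,get_image
import cv2,numpy as np
for n in("scene","top"):
    d=get_image(n); cv2.imwrite(f"pics/{n}0.png",d["img"][:,:,::-1]); print({k:v for k,v in d.items() if k!="img"})
print(arm.read_state())
E
```

```text
pics
{'fx': 398.2725402039882, 'fy': 398.2725402039882, 'cx': 248.96978589150766, 'cy': 194.59509616498795, 'eye': array([1012.15553212, -706.38301244, 1197.68703115]), 'orientation': array([ 0.90736118,  0.28004172, -0.08460901, -0.30185035])}
{'fx': 456.43828473793775, 'fy': 456.43828473793775, 'cx': 251.47720726781424, 'cy': 193.02305779584515, 'eye': array([ 391.37477508,  -12.70261573, 1343.75922609]), 'orientation': array([ 0.71173966, -0.69822454,  0.05280994, -0.05585922])}
{'clock': 0.1, 'joints': array([-9.38427392e-01,  3.85495080e-01,  6.74869175e-03, -4.34554627e-04,
       -1.19398069e+00, -2.58591340e-01]), 'joint_vel': array([ 0.00164402, -0.0019004 ,  0.00268115,  0.00162016, -0.00162431,
       -0.00060235]), 'joint_efforts': array([-6.57982837e-04, -3.93318450e+01,  1.88929546e+01,  4.19796109e+00,
       -2.55924388e-03,  4.44692517e-06]), 'position': array([ 228.02992637, -581.35717221,  230.31631856]), 'ee_rot': array([-1.85723932e-01,  9.82601470e-01,  9.58178364e-04, -2.33725214e-04]), 'contact_force': array([ 0.08979776, -0.90588168,  0.3579868 ]), 'wrist_torque': array([0.03329134, 0.03573415, 0.02405225]), 'grasp_force': 0.0, 'gripper_width': 85.3102459621769}
```

View pics/scene0.png

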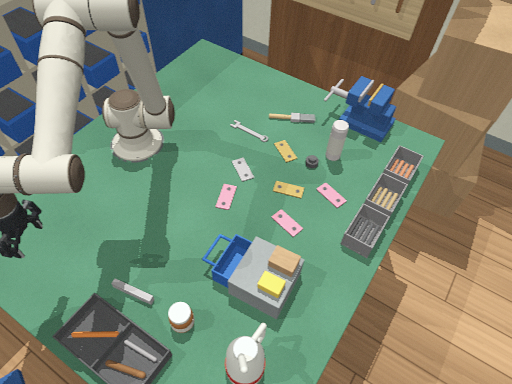

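View pics/top0.png

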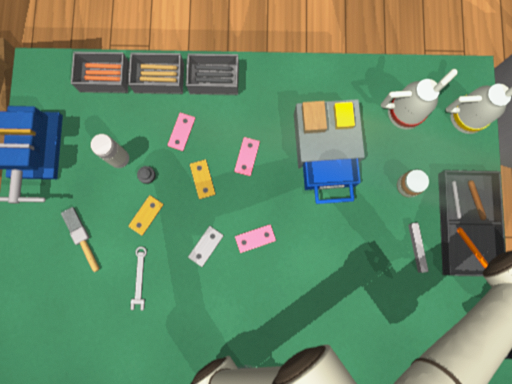

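Top view: brass plates are at (202,179) and (146,215). Things that could be taken for them: pink at (181,131), (247,156) and (255,238), steel at (206,246), and the yellow box on the bay roof at (344,115). By the description I choose the two brass-yellow ones. The bin handle is at about (336,200), and the bay opens towards the robot.

```bash
cat > h.py <<'E'
import cv2,numpy as np
from bench import arm,get_image
from scipy.spatial.transform import Rotation as R
def ray(d,uv,z):
    uv=np.atleast_2d(np.asarray(uv,float))
    v=np.c_[(uv[:,0]-d["cx"])/d["fx"],(uv[:,1]-d["cy"])/d["fy"],np.ones(len(uv))]
    v=R.from_quat(d["orientation"]).apply(v); e=np.asarray(d["eye"])
    return (e+v*((z-e[2])/v[:,2])[:,None])[:,:2]
def blobs(d,lo,hi,amin=40):
    hsv=cv2.cvtColor(d["img"],cv2.COLOR_RGB2HSV)
    m=cv2.morphologyEx(cv2.inRange(hsv,lo,hi),cv2.MORPH_CLOSE,np.ones((5,5)))
    return [c for c in cv2.findContours(m,cv2.RETR_EXTERNAL,cv2.CHAIN_APPROX_NONE)[0] if cv2.contourArea(c)>amin]
def rect(d,c,z):
    p=ray(d,c[:,0]+0.0,z).astype(np.float32); (x,y),(w,h),a=cv2.minAreaRect(p)
    if w<h: a+=90;w,h=h,w
    return np.round([x,y,w,h,(a+90)%180-90],1)
def brass(d,z=6): return [(np.round(c[:,0].mean(0)),rect(d,c,z)) for c in blobs(d,(17,120,120),(32,255,255),100)]
E
python3 - <<'E'
from h import *
for n in("top","scene"):
    d=get_image(n); print(n)
    for b in brass(d): print(" brass",b)
    for c in blobs(d,(105,120,40),(125,255,255),60): print(" blue",c[:,0].mean(0),rect(d,c,60),cv2.boundingRect(c))
    if n=="top":
        im=d["img"][:,:,::-1]
        a=cv2.resize(im[110:270,120:280],(480,480),interpolation=2); b=cv2.resize(im[90:210,285:385],(400,480),interpolation=2)
        cv2.imwrite("pics/crop1.png",np.hstack([a,b])[:, :800])
E
```

```text
top
 brass (array([ 89., 255.]), array([406.2, 463.9,  92.7,  16.5,  30.3]))
 brass (array([146., 215.]), array([528.1, 305.8, 110.6,  51.5, -31.9]))
 brass (array([202., 179.]), array([639.1, 143.4, 111.1,  51.1,  16.9]))
 brass (array([ 12., 132.]), array([767. , 715.3,  90.9,  37.7, -84.1]))
 brass (array([467., 125.]), array([ 822.6, -654.7,  101.3,   37.3,   64.5]))
 brass (array([344., 115.]), array([ 844.9, -282.1,   80.9,   58.4,    5.6]))
 brass (array([314., 115.]), array([ 841.5, -190.2,   85.6,   65.5,    3.9]))
 brass (array([158.,  73.]), array([970.2, 290.9, 110.5,  52.3,  88.7]))
 blue [331.64444444 179.42777778] [ 630.4 -234.8  158.7  123.2  -85. ] (303, 159, 57, 45)
 blue [ 26.19946092 141.63881402] [ 7.290e+02  6.461e+02  2.125e+02  1.817e+02 -2.000e-01] (0, 106, 62, 73)
scene
 brass (array([271., 284.]), array([ 789.4, -219.2,   76.8,   62.3,    5.5]))
 blue [ 12.13333333 378.61666667] [ 378.1 -845.2   66.6   31.8   34.2] (0, 370, 25, 14)
 blue [225.61151079 257.25899281] [ 624.1 -245.   178.3  114.9  -81.5] (202, 234, 50, 53)
 blue [369.18  106.765] [717.9 687.9 347.3 236.8 -89. ] (340, 76, 56, 66)
 blue [14.65151515 96.57575758] [-608.2  -91.1  704.   137.9  -35.7] (0, 46, 36, 97)
 blue [100.95121951  65.95121951] [-433.   234.5  409.1  157.5  -45. ] (83, 41, 36, 51)
 blue [28.32038835 44.36893204] [-820.3  160.9  338.7  132.1  -23.5] (11, 30, 31, 35)
 blue [189.39197531  26.17283951] [-283.2  673.7  627.9  569.1  -54.3] (138, 0, 104, 71)
```

View pics/crop1.png

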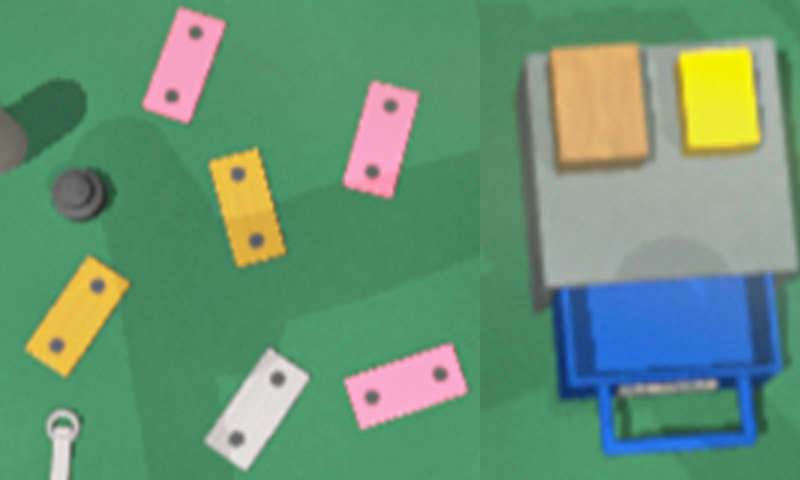

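The crop confirms two brass-yellow plates (202,179) and (146,215). The bin is partly out, with its handle bar running from about (316,202) to (354,200).

```bash
python3 - <<'E'
from h import *
d=get_image("top")
f=lambda l:[((x-480)/4+285-.4,y/4+90-.4) for x,y in l]
p=ray(d,f([(547,287),(796,270),(774,40),(527,54)]),92); print("roof FL FR BR BL",p.round(1))
y=(p[0]-p[1])+(p[3]-p[2]); x=(p[3]-p[0])+(p[2]-p[1])
print("yaw by y",np.degrees(np.arctan2(-y[0],y[1])),"by x",np.degrees(np.arctan2(x[1],x[0])), "centre",p.mean(0))
print("handle bar",ray(d,f([(604,450),(757,440)]),60).round(1))
print("front rim outer",ray(d,f([(565,392),(778,376)]),71).round(1))
# fine bar fit: blue centroid per column, lowest band
hsv=cv2.cvtColor(d["img"],cv2.COLOR_RGB2HSV); m=cv2.inRange(hsv,(105,120,40),(125,255,255))
q=[(u,np.mean([v for v in range(193,206) if m[v,u]])) for u in range(320,351) if m[193:206,u].any()]
w=ray(d,q,60); k=np.polyfit(w[:,1],w[:,0],1); print("bar x(y)",k,np.degrees(np.arctan(-k[0])), np.polyval(k,-236),len(q))
E
```

```text
roof FL FR BR BL [[ 677.9 -143.5]
 [ 693.4 -318.2]
 [ 861.9 -305.5]
 [ 848.2 -128.7]]
yaw by y 4.749306353845746 by x 4.626702121661858 centre [ 770.37659524 -223.97115394]
handle bar [[ 567.8 -187.6]
 [ 577.  -296.1]]
front rim outer [[ 607.1 -158.6]
 [ 621.4 -309.2]]
bar x(y) [-1.10444821e-01  5.47943623e+02] 6.302478922450321 574.0086006652533 31
```

```bash
cat >> h.py <<'E'
def go(x,y,z,yaw):
    """print turn about tool z (deg) to bring closing line to yaw, then shift in tool axes (cm) after the turn"""
    s=arm.read_state(); r=R.from_quat(s["ee_rot"]); Y=r.apply([0,1,0]); c=np.degrees(np.arctan2(Y[1],Y[0]))
    t=-((yaw-c+90)%180-90)
    # rotation that leaves the tool exactly down
    yn=np.radians(c-t); M=np.array([[-np.sin(yn),np.cos(yn),0],[np.cos(yn),np.sin(yn),0],[0,0,-1]]).T
    M[:,0]=np.cross(M[:,1],M[:,2]); rn=R.from_matrix(M)
    print("t",s["clock"],"pos",s["position"].round(1),"yaw",round(c,1),"turn rotvec",np.degrees((r.inv()*rn).as_rotvec()).round(1),
      "shift cm",(rn.inv().apply(np.array([x,y,z])-s["position"])/10).round(2),"shift before turn",(r.inv().apply(np.array([x,y,z])-s["position"])/10).round(2),"w",s["gripper_width"].round(1),"F",s["contact_force"].round(1))
E
python3 -c "
from h import *
go(574,-241,160,4.8)"
```

```text
Traceback (most recent call last):
  File "h.py", line 26, in go
    "shift cm",(rn.inv().apply(np.array([x,y,z])-s["position"])/10).round(2),"shift before turn",(r.inv().apply(np.array([x,y,z])-s["position"])/10).round(2),"w",s["gripper_width"].round(1),"F",s["contact_force"].round(1))
                                                                                                                                                                  ^^^^^^^^^^^^^^^^^^^^^^^^
AttributeError: 'float' object has no attribute 'round'
```

```bash
sed -i 's/s\["gripper_width"\].round(1)/round(s["gripper_width"],1)/' h.py
python3 -c "
from h import *
go(574,-241,160,4.8)"
```

```text
t 0.25 pos [ 228.1 -581.6  230.8] yaw 111.4 turn rotvec [  0.1   0.  -73.4] shift cm [-31.05 -37.31   7.08] shift before turn [-44.63  19.08   7.09] w 85.4 F [-0.2  0.2 -0.2]
```

Request:
drive_tool(
  deltas=[
    [[0,0,0],[0,0,-7.34]],
    [[0,0,0],[0,0,-7.34]],
    [[0,0,0],[0,0,-7.34]],
    [[0,0,0],[0,0,-7.34]],
    [[0,0,0],[0,0,-7.34]],
    [[0,0,0],[0,0,-7.34]],
    [[0,0,0],[0,0,-7.34]],
    [[0,0,0],[0,0,-7.34]],
    [[0,0,0],[0,0,-7.34]],
    [[0,0,0],[0,0,-7.34]],
  ],
  claw=3.0,
)

```text
clock: 1.25
position: [228.2, -581.7, 231.1]
ee_rot: [0.738, -0.675, -0.0, -0.0]
contact_force: [-0.5, 0.7, 0.2]
gripper_width: 29.8
grasp_force: 0.0
```

Request:
drive_tool(
  deltas=[
    [[-2.6,-3.1,0.6],[0,0,0]],
    [[-2.6,-3.1,0.6],[0,0,0]],
    [[-2.6,-3.1,0.6],[0,0,0]],
    [[-2.6,-3.1,0.6],[0,0,0]],
    [[-2.6,-3.1,0.6],[0,0,0]],
    [[-2.6,-3.1,0.6],[0,0,0]],
    [[-2.6,-3.1,0.6],[0,0,0]],
    [[-2.6,-3.1,0.6],[0,0,0]],
    [[-2.6,-3.1,0.6],[0,0,0]],
    [[-2.6,-3.1,0.6],[0,0,0]],
    [[-2.6,-3.1,0.6],[0,0,0]],
    [[-2.6,-3.1,0.6],[0,0,0]],
  ],
)

```text
clock: 2.45
position: [573.7, -238.3, 159.1]
ee_rot: [0.736, -0.677, 0.0, 0.0]
contact_force: [0.5, -0.5, 1.0]
gripper_width: 30.2
grasp_force: 0.0
```

```bash
python3 -c "
from h import *
go(574,-241,41,4.8)"
```

```text
t 2.45 pos [ 573.7 -238.3  159.1] yaw -175.2 turn rotvec [ 0. -0.  0.] shift cm [ 0.27 -0.   11.81] shift before turn [ 0.27 -0.   11.81] w 30.2 F [ 0.5 -0.5  1. ]
```

Request:
drive_tool(
  deltas=[
    [[0.3,0,2.5],[0,0,0]],
    [[0,0,2.5],[0,0,0]],
    [[0,0,2.5],[0,0,0]],
    [[0,0,2.0],[0,0,0]],
    [[0,0,1.5],[0,0,0]],
    [[0,0,0.8],[0,0,0]],
    [[0,0,0],[0,0,0]],
  ],
)

```text
clock: 3.15
position: [572.2, -242.5, 40.1]
ee_rot: [0.736, -0.677, -0.001, 0.001]
contact_force: [-0.1, -0.4, -0.2]
gripper_width: 29.6
grasp_force: 0.0
```

Request:
drive_tool(
  deltas=[
    [[0,0,0],[0,0,0]],
    [[0,0,0],[0,0,0]],
    [[0,0,0],[0,0,0]],
    [[0,0,0],[0,0,0]],
    [[0,0,0],[0,0,0]],
    [[0,0,0],[0,0,0]],
  ],
  claw=0,
)

```text
clock: 3.75
position: [573.6, -242.9, 42.3]
ee_rot: [0.736, -0.677, 0.001, -0.0]
contact_force: [-1.1, -0.1, 5.3]
gripper_width: 8.0
grasp_force: 59.0
```

Request:
drive_tool(
  deltas=[
    [[0,0.5,0],[0,0,0]],
    [[0,1,0],[0,0,0]],
    [[0,1.5,0],[0,0,0]],
    [[0,1.5,0],[0,0,0]],
    [[0,1.5,0],[0,0,0]],
    [[0,1.5,0],[0,0,0]],
    [[0,1.5,0],[0,0,0]],
    [[0,1.5,0],[0,0,0]],
    [[0,1.5,0],[0,0,0]],
    [[0,1.0,0],[0,0,0]],
    [[0,0.5,0],[0,0,0]],
    [[0,0,0],[0,0,0]],
  ],
)

```text
clock: 4.95
position: [437.7, -254.7, 42.3]
ee_rot: [0.736, -0.677, 0.001, 0.0]
contact_force: [-1.0, -2.6, 8.2]
gripper_width: 8.2
grasp_force: 59.3
```

Request:
drive_tool(
  deltas=[
    [[0,0.4,0],[0,0,0]],
    [[0,0.4,0],[0,0,0]],
    [[0,0.4,0],[0,0,0]],
    [[0,0.3,0],[0,0,0]],
    [[0,0.3,0],[0,0,0]],
    [[0,0,0],[0,0,0]],
  ],
)

```text
clock: 5.55
position: [436.9, -255.3, 42.7]
ee_rot: [0.737, -0.675, 0.015, -0.01]
contact_force: [32.2, 12.9, -21.0]
gripper_width: 8.0
grasp_force: 58.2
```

Request:
drive_tool(
  deltas=[
    [[0,-0.8,0],[0,0,0]],
    [[0,-0.85,0],[0,0,0]],
    [[0,0,0],[0,0,0]],
  ],
)

```text
clock: 5.85
position: [438.9, -254.7, 42.3]
ee_rot: [0.737, -0.676, 0.002, -0.001]
contact_force: [1.3, -0.8, 8.0]
gripper_width: 7.5
grasp_force: 61.2
```

Request:
drive_tool(
  deltas=[
    [[0,0,0],[0,0,0]],
    [[0,0,0],[0,0,0]],
    [[0,0,0],[0,0,0]],
    [[0,0,-0.5],[0,0,0]],
    [[0,0,-2],[0,0,0]],
    [[0,0,-3],[0,0,0]],
    [[0,0,-3],[0,0,0]],
    [[0,0,-3],[0,0,0]],
    [[0,0,-3],[0,0,0]],
    [[0,0,0],[0,0,0]],
  ],
  claw=3.0,
)

```text
clock: 6.85
position: [439.1, -255.0, 191.0]
ee_rot: [0.736, -0.677, 0.004, -0.002]
contact_force: [0.8, 0.1, 1.0]
gripper_width: 30.0
grasp_force: 0.0
```

```bash
python3 - <<'E'
from h import *
d=get_image("top")
for b in brass(d)[:3]: print(b)
im=d["img"][:,:,::-1]
cv2.imwrite("pics/crop2.png",cv2.resize(im[90:280,260:400],(560,600) ,interpolation=2) if 0 else cv2.resize(im[110:250,270:400],(557,600),interpolation=2))
go(528,306,150,-31.9+90)
E
```

```text
(array([ 89., 255.]), array([406.2, 463.9,  92.7,  16.5,  30.3]))
(array([145., 215.]), array([528.1, 305.8, 110.6,  51.5, -31.9]))
(array([202., 179.]), array([639.2, 143.3, 110.9,  50.9,  16.9]))
t 6.9 pos [ 437.7 -254.4  188.6] yaw -175.2 turn rotvec [ -0.2  -0.2 -53.3] shift cm [-21.95 -52.34   3.86] shift before turn [-55.09 -13.68   3.84] w 30.4 F [-0.2  0.3  0. ]
```

View pics/crop2.png

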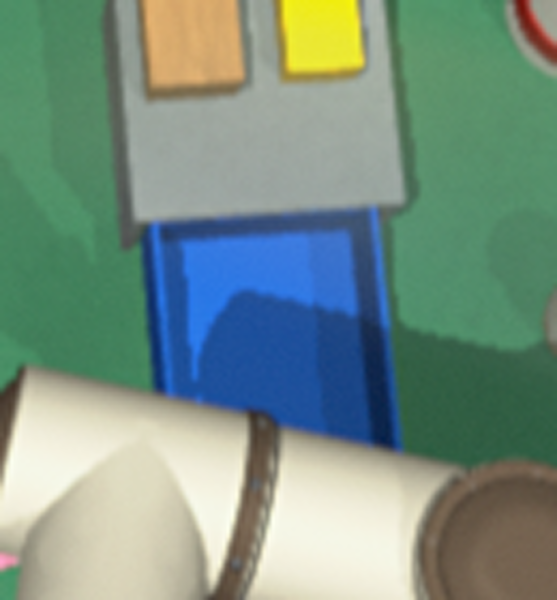

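Request:
drive_tool(
  deltas=[
    [[0,0,0],[0,0,-6.66]],
    [[0,0,0],[0,0,-6.66]],
    [[0,0,0],[0,0,-6.66]],
    [[0,0,0],[0,0,-6.66]],
    [[0,0,0],[0,0,-6.66]],
    [[0,0,0],[0,0,-6.66]],
    [[0,0,0],[0,0,-6.66]],
    [[0,0,0],[0,0,-6.66]],
    [[-1.57,-3.74,0],[0,0,0]],
    [[-1.57,-3.74,0],[0,0,0]],
    [[-1.57,-3.74,0],[0,0,0]],
    [[-1.57,-3.74,0],[0,0,0]],
  ],
  claw=7.0,
)

```text
clock: 8.1
position: [461.6, -92.6, 185.1]
ee_rot: [0.961, -0.275, -0.001, 0.0]
contact_force: [1.3, 0.9, 0.3]
gripper_width: 69.9
grasp_force: 0.0
```

Request:
drive_tool(
  deltas=[
    [[-1.57,-3.74,0],[0,0,0]],
    [[-1.57,-3.74,0],[0,0,0]],
    [[-1.57,-3.74,0],[0,0,0]],
    [[-1.57,-3.74,0],[0,0,0]],
    [[-1.57,-3.74,0],[0,0,0]],
    [[-1.57,-3.74,0],[0,0,0]],
    [[-1.57,-3.74,1],[0,0,0]],
    [[-1.57,-3.74,1],[0,0,0]],
    [[-1.57,-3.74,1],[0,0,0]],
    [[-1.57,-3.74,1],[0,0,0]],
    [[0,0,0],[0,0,0]],
  ],
)

```text
clock: 9.2
position: [526.2, 309.6, 142.5]
ee_rot: [0.962, -0.273, -0.001, 0.002]
contact_force: [-0.6, -1.3, -0.1]
gripper_width: 69.7
grasp_force: 0.0
```

```bash
python3 - <<'E'
from h import *
go(528,306,20,58.1)
d=get_image("top")
f=lambda l:[(x*130/557+270-.4,y*140/600+110-.4) for x,y in l]
print("back rim inner corners",ray(d,f([(163,235),(352,222)]),71).round(1))
hsv=cv2.cvtColor(d["img"],cv2.COLOR_RGB2HSV); m=cv2.inRange(hsv,(105,120,40),(125,255,255)); m[:, :200]=0
print(cv2.boundingRect(m))
cv2.imwrite("pics/crop3.png",cv2.resize(d["img"][140:260,280:380,::-1],(500,600),interpolation=2))
E
```

```text
t 9.2 pos [526.2 309.6 142.5] yaw -121.7 turn rotvec [0.3 0.1 0.2] shift cm [ 0.35  0.21 12.25] shift before turn [ 0.36  0.16 12.25] w 69.7 F [-0.6 -1.3 -0.1]
back rim inner corners [[ 674.1 -163.6]
 [ 685.3 -289.3]]
(303, 159, 62, 92)
```

View pics/crop3.png

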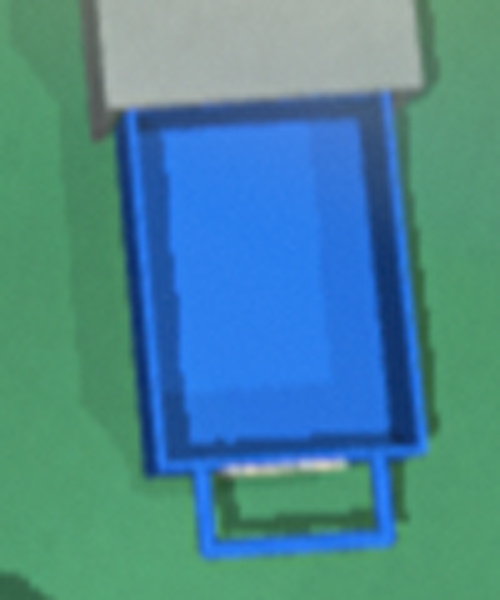

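The picture shows the bin out to its stop: inner floor from crop (160,130) to (388,440), and the handle bar along row 545 of the crop. The roof no longer covers the inside.

```bash
python3 - <<'E'
from h import *
d=get_image("top")
f=lambda l:[(x/5+280-.4,y/5+140-.4) for x,y in l]
p=ray(d,f([(160,132),(358,122),(388,430),(188,445)]),5); print("floor",p.round(1),p.mean(0))
p=ray(d,f([(135,115),(385,100),(412,443),(168,458)]),71); print("rim",p.round(1),p.mean(0))
p=ray(d,f([(205,550),(392,540)]),60); print("bar",p.round(1),p.mean(0)+150*np.array([.9965,.0837]))
E
```

```text
floor [[ 684.2 -183.3]
 [ 692.5 -301.9]
 [ 508.1 -316.9]
 [ 497.  -199.6]] [ 595.45302093 -250.40553759]
rim [[ 679.4 -160.7]
 [ 690.8 -303.2]
 [ 495.3 -315.1]
 [ 484.4 -179.2]] [ 587.46713222 -239.54478557]
bar [[ 434.2 -201.2]
 [ 441.8 -305.6]] [ 587.50000698 -240.86215947]
```

Request:
drive_tool(
  deltas=[
    [[0.3,0.2,2],[0,0,0]],
    [[0,0,3],[0,0,0]],
    [[0,0,3],[0,0,0]],
    [[0,0,2],[0,0,0]],
    [[0,0,1],[0,0,0]],
    [[0,0,0.5],[0,0,0]],
    [[0,0,0],[0,0,0]],
  ],
)

```text
clock: 10.0
position: [528.7, 302.7, 31.5]
ee_rot: [0.961, -0.275, 0.0, 0.0]
contact_force: [-0.2, 0.0, -0.7]
gripper_width: 69.6
grasp_force: 0.0
```

```bash
python3 -c "
from h import *
go(528,306,5,58.1)"
```

```text
t 10.0 pos [528.7 302.7  31.5] yaw -121.9 turn rotvec [ 0. -0. -0.] shift cm [-0.23 -0.24  2.65] shift before turn [-0.23 -0.24  2.65] w 69.6 F [-0.2  0.  -0.7]
```

Request:
drive_tool(
  deltas=[
    [[-0.2,-0.2,1.0],[0,0,0]],
    [[0,0,1.0],[0,0,0]],
    [[0,0,0.8],[0,0,0]],
    [[0,0,0.2],[0,0,0]],
    [[0,0,0.1],[0,0,0]],
    [[0,0,0],[0,0,0]],
  ],
  claw=6.0,
)

```text
clock: 10.6
position: [528.0, 306.1, 0.3]
ee_rot: [0.962, -0.275, 0.0, 0.0]
contact_force: [-0.7, -0.1, -0.3]
gripper_width: 60.2
grasp_force: 0.0
```

Request:
drive_tool(
  deltas=[
    [[0,0,0.1],[0,0,0]],
    [[0,0,0],[0,0,0]],
  ],
)

```text
clock: 10.8
position: [528.0, 306.1, -0.5]
ee_rot: [0.961, -0.275, 0.0, -0.0]
contact_force: [-0.1, -0.2, -0.7]
gripper_width: 59.8
grasp_force: 0.0
```

Request:
drive_tool(
  deltas=[
    [[0,0,0.1],[0,0,0]],
    [[0,0,0.1],[0,0,0]],
    [[0,0,0],[0,0,0]],
  ],
)

```text
clock: 11.1
position: [527.8, 305.9, -2.8]
ee_rot: [0.961, -0.275, -0.0, 0.0]
contact_force: [-1.0, 0.4, -0.4]
gripper_width: 60.2
grasp_force: 0.0
```

Request:
drive_tool(
  deltas=[
    [[0,0,0.1],[0,0,0]],
    [[0,0,0.1],[0,0,0]],
    [[0,0,0],[0,0,0]],
  ],
)

```text
clock: 11.4
position: [527.9, 306.0, -4.8]
ee_rot: [0.961, -0.275, -0.0, 0.0]
contact_force: [-0.1, -0.4, -0.1]
gripper_width: 60.2
grasp_force: 0.0
```

Request:
drive_tool(
  deltas=[
    [[0,0,0.1],[0,0,0]],
    [[0,0,0.1],[0,0,0]],
    [[0,0,0],[0,0,0]],
  ],
)

```text
clock: 11.7
position: [528.0, 306.1, -5.0]
ee_rot: [0.962, -0.275, 0.0, -0.0]
contact_force: [-2.5, -1.2, 9.6]
gripper_width: 60.2
grasp_force: 4.6
```

Bench contact is at TCP z ≈ -5 with a 60 mm opening. I'll back off about 4 mm and close.

Request:
drive_tool(
  deltas=[
    [[0,0,-0.4],[0,0,0]],
    [[0,0,0],[0,0,0]],
  ],
)

```text
clock: 11.9
position: [528.3, 306.3, -2.1]
ee_rot: [0.962, -0.275, 0.0, -0.001]
contact_force: [-0.2, 0.3, 0.4]
gripper_width: 60.1
grasp_force: 0.0
```

Request:
drive_tool(
  deltas=[
    [[0,0,0],[0,0,0]],
    [[0,0,0],[0,0,0]],
    [[0,0,0],[0,0,0]],
    [[0,0,0],[0,0,0]],
    [[0,0,0],[0,0,0]],
  ],
  claw=4.0,
)

```text
clock: 12.4
position: [528.4, 306.5, -2.0]
ee_rot: [0.962, -0.275, 0.0, -0.0]
contact_force: [-1.5, 0.2, 5.6]
gripper_width: 47.5
grasp_force: 61.9
```

Request:
drive_tool(
  deltas=[
    [[0,0,-0.5],[0,0,0]],
    [[0,0,-1.0],[0,0,0]],
    [[0,0,-2.0],[0,0,0]],
    [[0,0,-3.0],[0,0,0]],
    [[0,0,-3.5],[0,0,0]],
    [[0,0,-3.5],[0,0,0]],
    [[0,0,-1.5],[0,0,0]],
    [[0,0,0],[0,0,0]],
  ],
)

```text
clock: 13.2
position: [529.0, 306.9, 150.5]
ee_rot: [0.962, -0.275, 0.002, -0.003]
contact_force: [0.1, 0.0, -2.1]
gripper_width: 47.6
grasp_force: 62.4
```

```bash
python3 - <<'E'
from h import *
c,s=np.cos(np.radians(4.8)),np.sin(np.radians(4.8))
for o in(38,-44): print(o,587.5+o*c,-240.5+o*s)
go(587.5+38*c,-240.5+38*s,130,4.8)
d=get_image("scene"); cv2.imwrite("pics/s3.png",d["img"][80:320,160:420,::-1])
E
```

```text
38 625.3667286514811 -237.320241953372
-44 543.6543141930218 -244.1818251066219
t 13.2 pos [529.  306.9 150.5] yaw -121.9 turn rotvec [-0.3  0.1 53.3] shift cm [55.04 -5.05  2.05] shift before turn [36.94 41.12  1.87] w 47.6 F [ 0.1  0.  -2.1]
```

View pics/s3.png

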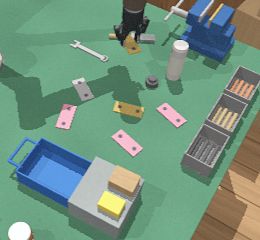

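The plate is held (width 47.6, force present). In the crop it hangs in the gripper at about (130,45).

Request:
drive_tool(
  deltas=[
    [[0,0,0],[0,0,5.92]],
    [[0,0,0],[0,0,5.92]],
    [[0,0,0],[0,0,5.92]],
    [[0,0,0],[0,0,5.92]],
    [[0,0,0],[0,0,5.92]],
    [[0,0,0],[0,0,5.92]],
    [[0,0,0],[0,0,5.92]],
    [[0,0,0],[0,0,5.92]],
    [[0,0,0],[0,0,5.92]],
    [[1.5,0,0],[0,0,0]],
    [[2.5,-0.4,0],[0,0,0]],
    [[3.5,-0.4,0],[0,0,0]],
  ],
)

```text
clock: 14.45
position: [541.3, 231.0, 145.4]
ee_rot: [0.737, -0.676, -0.0, 0.002]
contact_force: [1.5, 0.1, -2.4]
gripper_width: 47.7
grasp_force: 62.3
```

Request:
drive_tool(
  deltas=[
    [[4,-0.4,0],[0,0,0]],
    [[4,-0.4,0],[0,0,0]],
    [[4,-0.4,0],[0,0,0]],
    [[4,-0.4,0],[0,0,0]],
    [[4,-0.4,0],[0,0,0]],
    [[4,-0.4,0],[0,0,0]],
    [[4,-0.4,0],[0,0,0]],
    [[4,-0.4,0],[0,0,0]],
    [[4,-0.4,0],[0,0,0]],
    [[4,-0.4,0],[0,0,0]],
    [[4,-0.25,0],[0,0,0]],
    [[2.5,0,0],[0,0,0]],
  ],
)

```text
clock: 15.65
position: [622.1, -231.0, 145.0]
ee_rot: [0.736, -0.677, -0.002, 0.001]
contact_force: [-0.2, 1.3, -3.6]
gripper_width: 47.8
grasp_force: 62.3
```

Request:
drive_tool(
  deltas=[
    [[0.5,0,0],[0,0,0]],
    [[0,0,0],[0,0,0]],
  ],
)

```text
clock: 15.85
position: [622.5, -233.8, 145.4]
ee_rot: [0.736, -0.677, -0.002, 0.001]
contact_force: [0.0, 1.0, -2.6]
gripper_width: 47.6
grasp_force: 62.3
```

```bash
python3 -c "
from h import *
go(625.4,-237.3,3,4.8)"
```

```text
t 15.85 pos [ 622.5 -233.8  145.4] yaw -175.3 turn rotvec [ 0.2  0.1 -0.1] shift cm [ 0.37 -0.26 14.24] shift before turn [ 0.39 -0.31 14.24] w 47.6 F [ 0.   1.  -2.6]
```

Request:
drive_tool(
  deltas=[
    [[0.4,-0.3,1.5],[0,0,0]],
    [[0,0,2.5],[0,0,0]],
    [[0,0,3],[0,0,0]],
    [[0,0,2.5],[0,0,0]],
    [[0,0,2],[0,0,0]],
    [[0,0,1.4],[0,0,0]],
    [[0,0,0.5],[0,0,0]],
    [[0,0,0],[0,0,0]],
  ],
)

```text
clock: 16.65
position: [621.8, -235.2, 10.1]
ee_rot: [0.736, -0.677, -0.006, 0.003]
contact_force: [-7.2, -0.1, -4.9]
gripper_width: 47.5
grasp_force: 64.5
```

Request:
drive_tool(
  deltas=[
    [[0,0,0.3],[0,0,0]],
    [[0,0,0.2],[0,0,0]],
    [[0,0,0.1],[0,0,0]],
    [[0,0,0],[0,0,0]],
  ],
)

```text
clock: 17.05
position: [621.2, -235.9, 6.7]
ee_rot: [0.736, -0.677, -0.005, 0.003]
contact_force: [-15.2, -1.4, 6.0]
gripper_width: 47.6
grasp_force: 64.2
```

Force in x suggests light contact on the bay side; I'll lift, shift forward, and check.

Request:
drive_tool(
  deltas=[
    [[0,0,-0.8],[0,0,0]],
    [[0,0.6,-0.7],[0,0,0]],
    [[0,1.0,0],[0,0,0]],
    [[0,0,0],[0,0,0]],
  ],
)

```text
clock: 17.45
position: [610.1, -237.4, 22.4]
ee_rot: [0.736, -0.677, -0.0, 0.0]
contact_force: [0.7, -0.2, -2.5]
gripper_width: 47.5
grasp_force: 64.4
```

```bash
python3 - <<'E'
from h import *
go(609.5,-238.6,3,4.8)
d=get_image("scene"); cv2.imwrite("pics/s4.png",cv2.resize(d["img"][180:330,170:320,::-1],(600,600),interpolation=2))
E
```

```text
t 17.45 pos [ 610.1 -237.4   22.4] yaw -175.2 turn rotvec [0. 0. 0.] shift cm [0.12 0.07 1.94] shift before turn [0.12 0.07 1.94] w 47.5 F [ 0.7 -0.2 -2.5]
```

View pics/s4.png

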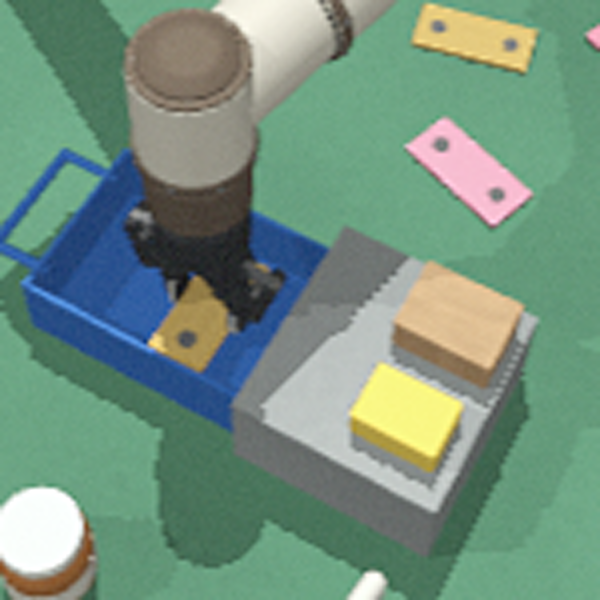

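The crop shows the plate at (190,330) inside the bin, and the gripper's wide knuckle at (265,290) is what reached the roof edge. It is clear now.

Request:
drive_tool(
  deltas=[
    [[0.1,-0.3,0.6],[0,0,0]],
    [[0,0,0.6],[0,0,0]],
    [[0,0,0.4],[0,0,0]],
    [[0,0,0.2],[0,0,0]],
    [[0,0,0],[0,0,0]],
  ],
)

```text
clock: 18.0
position: [614.3, -238.6, 3.7]
ee_rot: [0.736, -0.677, -0.0, 0.0]
contact_force: [-0.2, 0.2, -1.9]
gripper_width: 47.7
grasp_force: 64.4
```

Request:
drive_tool(
  deltas=[
    [[0,0,0.1],[0,0,0]],
    [[0,0,0],[0,0,0]],
    [[0,0,0],[0,0,0]],
  ],
)

```text
clock: 18.3
position: [614.5, -238.7, 3.4]
ee_rot: [0.736, -0.677, 0.0, -0.0]
contact_force: [0.6, -0.2, -2.1]
gripper_width: 47.4
grasp_force: 64.4
```

Request:
drive_tool(
  deltas=[
    [[0,0,0.1],[0,0,0]],
    [[0,0,0],[0,0,0]],
  ],
)

```text
clock: 18.5
position: [614.7, -238.7, 3.1]
ee_rot: [0.736, -0.677, 0.0, -0.0]
contact_force: [-1.2, 0.5, 2.0]
gripper_width: 47.5
grasp_force: 64.8
```

Request:
drive_tool(
  deltas=[
    [[0,0,0],[0,0,0]],
    [[0,0,0],[0,0,0]],
    [[0,0,0],[0,0,0]],
    [[0,0,-0.5],[0,0,0]],
    [[0,0,-1],[0,0,0]],
    [[0,0,-3],[0,0,0]],
    [[0,0,-4],[0,0,0]],
    [[0,0,-4],[0,0,0]],
    [[0,0,-2.5],[0,0,0]],
    [[0,0,0],[0,0,0]],
  ],
  claw=5.7,
)

```text
clock: 19.5
position: [617.3, -239.4, 159.0]
ee_rot: [0.736, -0.676, 0.005, -0.003]
contact_force: [0.3, -0.1, 0.4]
gripper_width: 57.0
grasp_force: 0.0
```

```bash
python3 - <<'E'
from h import *
d=get_image("top")
for b in brass(d)[:4]: print(b)
go(639,143.5,120,-73.1)
E
```

```text
(array([ 89., 255.]), array([405.7, 463.6,  93.8,  16.5,  30.3]))
(array([326., 189.]), array([ 614.6, -227.2,   84.6,   46.5,  -85.3]))
(array([202., 179.]), array([639.1, 143.3, 111.1,  51. ,  17. ]))
(array([ 12., 132.]), array([766.8, 715.3,  90.9,  37.9, -84.1]))
t 19.55 pos [ 615.8 -238.9  156. ] yaw -175.2 turn rotvec [-0.4  0.2 77.9] shift cm [-13.34  35.91   3.6 ] shift before turn [-37.91  -5.51   3.57] w 57.2 F [-0.2 -0.1 -1.5]
```

Request:
drive_tool(
  deltas=[
    [[0,0,0],[0,0,7.79]],
    [[0,0,0],[0,0,7.79]],
    [[0,0,0],[0,0,7.79]],
    [[0,0,0],[0,0,7.79]],
    [[0,0,0],[0,0,7.79]],
    [[0,0,0],[0,0,7.79]],
    [[0,0,0],[0,0,7.79]],
    [[0,0,0],[0,0,7.79]],
    [[0,0,0],[0,0,7.79]],
    [[0,0,0],[0,0,7.79]],
    [[0,0,0],[0,0,0]],
  ],
  claw=6.0,
)

```text
clock: 20.65
position: [613.7, -238.5, 151.1]
ee_rot: [-0.147, 0.989, 0.0, -0.001]
contact_force: [0.4, -0.1, -0.3]
gripper_width: 59.7
grasp_force: 0.0
```

Request:
drive_tool(
  deltas=[
    [[-1.2,3.25,0],[0,0,0]],
    [[-1.2,3.25,0],[0,0,0]],
    [[-1.2,3.25,0],[0,0,0]],
    [[-1.2,3.25,0],[0,0,0]],
    [[-1.2,3.25,0],[0,0,0]],
    [[-1.2,3.25,0],[0,0,0]],
    [[-1.2,3.25,0],[0,0,0]],
    [[-1.2,3.25,0.5],[0,0,0]],
    [[-1.2,3.25,1],[0,0,0]],
    [[-1.2,3.25,1],[0,0,0]],
    [[-1.2,3.25,1],[0,0,0]],
    [[0,0,0],[0,0,0]],
  ],
)

```text
clock: 21.85
position: [635.6, 145.2, 114.7]
ee_rot: [-0.151, 0.989, -0.0, -0.002]
contact_force: [-0.9, -0.7, -0.2]
gripper_width: 59.9
grasp_force: 0.0
```

```bash
python3 -c "
from h import *
go(639.1,143.4,-2,-73.0)"
```

```text
t 21.85 pos [635.6 145.2 114.7] yaw 107.3 turn rotvec [ 0.  -0.2  0.3] shift cm [-0.28 -0.28 11.67] shift before turn [-0.32 -0.28 11.67] w 59.9 F [-0.9 -0.7 -0.2]
```

Request:
drive_tool(
  deltas=[
    [[-0.3,-0.2,2],[0,0,0.3]],
    [[0,0,3],[0,0,0]],
    [[0,0,2.5],[0,0,0]],
    [[0,0,2],[0,0,0]],
    [[0,0,1],[0,0,0]],
    [[0,0,0],[0,0,0]],
    [[0,0,0],[0,0,0]],
  ],
)

```text
clock: 22.55
position: [640.8, 140.6, 13.1]
ee_rot: [-0.145, 0.989, -0.0, 0.001]
contact_force: [-0.1, 0.1, 0.0]
gripper_width: 60.5
grasp_force: 0.0
```

```bash
python3 -c "
from h import *
go(639.1,143.4,-2,-73.0)"
```

```text
t 22.55 pos [640.8 140.6  13.1] yaw 106.7 turn rotvec [-0.   0.1 -0.3] shift cm [0.08 0.32 1.51] shift before turn [0.08 0.32 1.51] w 60.5 F [-0.1  0.1  0. ]
```

Request:
drive_tool(
  deltas=[
    [[0.1,0.3,0],[0,0,0]],
    [[0,0,0.7],[0,0,0]],
    [[0,0,0.5],[0,0,0]],
    [[0,0,0.3],[0,0,0]],
    [[0,0,0],[0,0,0]],
    [[0,0,0],[0,0,0]],
  ],
)

```text
clock: 23.15
position: [638.4, 143.3, -2.8]
ee_rot: [-0.145, 0.99, -0.0, -0.0]
contact_force: [0.1, 0.2, -0.6]
gripper_width: 60.0
grasp_force: 0.0
```

Request:
drive_tool(
  deltas=[
    [[0,0,0],[0,0,0]],
    [[0,0,0],[0,0,0]],
    [[0,0,0],[0,0,0]],
    [[0,0,0],[0,0,0]],
    [[0,0,0],[0,0,0]],
  ],
  claw=4.0,
)

```text
clock: 23.65
position: [638.8, 143.6, -2.0]
ee_rot: [-0.145, 0.989, 0.0, 0.001]
contact_force: [-1.0, 0.5, 5.6]
gripper_width: 47.7
grasp_force: 62.8
```

Request:
drive_tool(
  deltas=[
    [[0,0,-0.5],[0,0,0]],
    [[0,0,-1.0],[0,0,0]],
    [[0,0,-2.0],[0,0,0]],
    [[0,0,-3.0],[0,0,0]],
    [[0,0,-3.5],[0,0,0]],
    [[0,0,-3.5],[0,0,0]],
    [[0,0,-1.5],[0,0,0]],
    [[0,0,0],[0,0,0]],
  ],
)

```text
clock: 24.45
position: [639.6, 143.8, 150.5]
ee_rot: [-0.145, 0.989, 0.001, 0.003]
contact_force: [0.9, 0.6, -2.3]
gripper_width: 47.6
grasp_force: 62.4
```

```bash
python3 - <<'E'
from h import *
c,s=np.cos(np.radians(4.8)),np.sin(np.radians(4.8))
d=get_image("top")
for b in brass(d,11)[:4]: print(b)
print(587.5-43*c,-240.5-43*s)
go(587.5-43*c,-240.5-43*s,145,4.8)
cv2.imwrite("pics/crop5.png",cv2.resize(d["img"][140:260,280:380,::-1],(500,600),interpolation=2))
E
```

```text
(array([ 89., 255.]), array([406.2, 462.1,  92.3,  16.4,  30.3]))
(array([330., 189.]), array([ 614.8, -238. ,  106.9,   46.6,  -85.1]))
(array([199., 179.]), array([639.6, 152.7,  56.1,  55.4,  16.6]))
(array([ 12., 132.]), array([765.5, 712.6,  90.5,  37.5, -84.1]))
544.6508070522713 -244.09814726328958
t 24.5 pos [638.3 143.4 148. ] yaw 106.6 turn rotvec [ -0.    0.1 -78.2] shift cm [37.83 12.57  0.3 ] shift before turn [ 20.04 -34.47   0.24] w 47.6 F [-0.7  0.1 -4.1]
```

View pics/crop5.png

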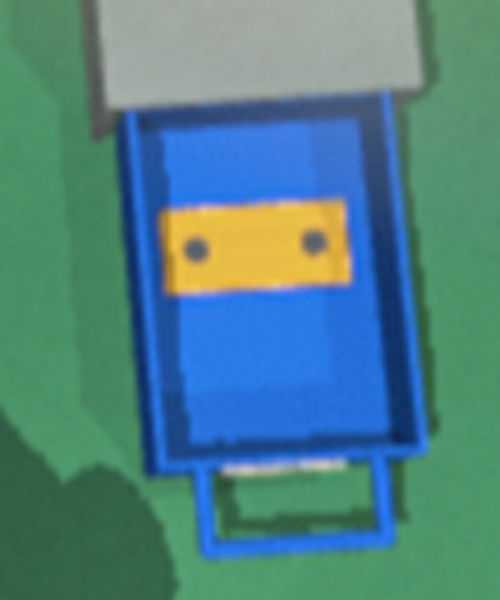

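The crop shows the first plate lying flat in the bin at (255,248), at world (615,-238). There is room in front of it for the second.

Request:
drive_tool(
  deltas=[
    [[0,0,0],[0,0,-7.82]],
    [[0,0,0],[0,0,-7.82]],
    [[0,0,0],[0,0,-7.82]],
    [[0,0,0],[0,0,-7.82]],
    [[0,0,0],[0,0,-7.82]],
    [[0,0,0],[0,0,-7.82]],
    [[0,0,0],[0,0,-7.82]],
    [[0,0,0],[0,0,-7.82]],
    [[0,0,0],[0,0,-7.82]],
    [[0,0,0],[0,0,-7.82]],
    [[0,0,0],[0,0,0]],
  ],
)

```text
clock: 25.6
position: [637.0, 142.9, 144.6]
ee_rot: [0.736, -0.677, -0.001, 0.002]
contact_force: [-0.2, -0.5, -3.4]
gripper_width: 47.6
grasp_force: 62.4
```

Request:
drive_tool(
  deltas=[
    [[2,0.6,0],[0,0,0]],
    [[3.5,1.2,0],[0,0,0]],
    [[4,1.35,0],[0,0,0]],
    [[4,1.35,0],[0,0,0]],
    [[4,1.35,0],[0,0,0]],
    [[4,1.35,0],[0,0,0]],
    [[4,1.35,0],[0,0,0]],
    [[4,1.35,0],[0,0,0]],
    [[4,1.35,0],[0,0,0]],
    [[3,1.0,0],[0,0,0]],
    [[1.3,0.4,0],[0,0,0]],
    [[0,0,0],[0,0,0]],
  ],
)

```text
clock: 26.8
position: [542.5, -245.8, 146.4]
ee_rot: [0.734, -0.679, -0.001, 0.0]
contact_force: [0.7, 0.8, -3.0]
gripper_width: 47.9
grasp_force: 62.4
```

```bash
python3 -c "
from h import *
go(544.6,-244.1,10,4.8)"
```

```text
t 26.8 pos [ 542.5 -245.8  146.4] yaw -175.5 turn rotvec [ 0.1  0.  -0.3] shift cm [-0.15 -0.22 13.64] shift before turn [-0.15 -0.25 13.64] w 47.9 F [ 0.7  0.8 -3. ]
```

Request:
drive_tool(
  deltas=[
    [[0,-0.1,1.5],[0,0,-0.3]],
    [[0,0,2.5],[0,0,0]],
    [[0,0,3],[0,0,0]],
    [[0,0,2.5],[0,0,0]],
    [[0,0,1.5],[0,0,0]],
    [[0,0,0.5],[0,0,0]],
    [[0,0,0],[0,0,0]],
    [[0,0,0],[0,0,0]],
  ],
)

```text
clock: 27.6
position: [546.0, -243.7, 33.2]
ee_rot: [0.738, -0.675, 0.001, -0.0]
contact_force: [-0.2, 0.4, -1.7]
gripper_width: 47.8
grasp_force: 62.4
```

```bash
python3 -c "
from h import *
go(544.6,-244.1,4,4.8)"
```

```text
t 27.6 pos [ 546.  -243.7   33.2] yaw -174.9 turn rotvec [-0.1 -0.   0.3] shift cm [0.03 0.14 2.92] shift before turn [0.03 0.14 2.92] w 47.8 F [-0.2  0.4 -1.7]
```

Request:
drive_tool(
  deltas=[
    [[0,0.1,1.0],[0,0,0.3]],
    [[0,0,0.6],[0,0,0]],
    [[0,0,0.4],[0,0,0]],
    [[0,0,0.3],[0,0,0]],
    [[0,0,0],[0,0,0]],
  ],
)

```text
clock: 28.1
position: [544.6, -244.0, 9.0]
ee_rot: [0.736, -0.677, 0.0, -0.0]
contact_force: [1.8, 0.3, -2.8]
gripper_width: 47.8
grasp_force: 63.1
```

Request:
drive_tool(
  deltas=[
    [[0,0,0.3],[0,0,0]],
    [[0,0,0.2],[0,0,0]],
    [[0,0,0],[0,0,0]],
    [[0,0,0],[0,0,0]],
  ],
)

```text
clock: 28.5
position: [544.6, -244.0, 4.3]
ee_rot: [0.736, -0.677, 0.0, -0.0]
contact_force: [3.1, 0.2, -3.1]
gripper_width: 47.4
grasp_force: 63.6
```

Request:
drive_tool(
  deltas=[
    [[0,-0.1,0.1],[0,0,0]],
    [[0,0,0],[0,0,0]],
    [[0,0,0],[0,0,0]],
  ],
)

```text
clock: 28.8
position: [544.8, -243.8, 3.2]
ee_rot: [0.736, -0.677, -0.0, 0.0]
contact_force: [2.3, -0.4, -1.9]
gripper_width: 47.9
grasp_force: 63.5
```

Request:
drive_tool(
  deltas=[
    [[0,0,0.1],[0,0,0]],
    [[0,0,0],[0,0,0]],
    [[0,0,0],[0,0,0]],
  ],
)

```text
clock: 29.1
position: [544.9, -243.8, 3.0]
ee_rot: [0.736, -0.677, -0.0, 0.0]
contact_force: [-0.1, 2.2, 4.9]
gripper_width: 47.6
grasp_force: 64.3
```

Request:
drive_tool(
  deltas=[
    [[0,0,0],[0,0,0]],
    [[0,0,0],[0,0,0]],
    [[0,0,0],[0,0,0]],
  ],
  claw=5.5,
)

```text
clock: 29.4
position: [547.4, -244.3, 3.3]
ee_rot: [0.737, -0.676, 0.002, -0.001]
contact_force: [5.9, 0.4, 2.6]
gripper_width: 54.9
grasp_force: 0.0
```

Request:
drive_tool(
  deltas=[
    [[0,0,-0.3],[0,0,0]],
    [[0,0,-0.7],[0,0,0]],
    [[0,0,-1.5],[0,0,0]],
    [[0,0,-3],[0,0,0]],
    [[0,0,-4],[0,0,0]],
    [[0,0,-4],[0,0,0]],
    [[0,0,-1.5],[0,0,0]],
    [[0,0,0],[0,0,0]],
  ],
)

```text
clock: 30.2
position: [545.1, -244.2, 154.7]
ee_rot: [0.736, -0.677, 0.001, -0.001]
contact_force: [-0.3, -0.3, -0.6]
gripper_width: 55.0
grasp_force: 0.0
```

```bash
python3 - <<'E'
from h import *
go(438,-254.8,160,4.8)
d=get_image("scene"); cv2.imwrite("pics/s6.png",cv2.resize(d["img"][180:330,170:320,::-1],(600,600),interpolation=2))
E
```

```text
t 30.2 pos [ 545.1 -244.2  154.7] yaw -175.2 turn rotvec [-0.2 -0.  -0. ] shift cm [ 0.16 10.76 -0.53] shift before turn [ 0.16 10.76 -0.56] w 55.0 F [-0.3 -0.3 -0.6]
```

View pics/s6.png

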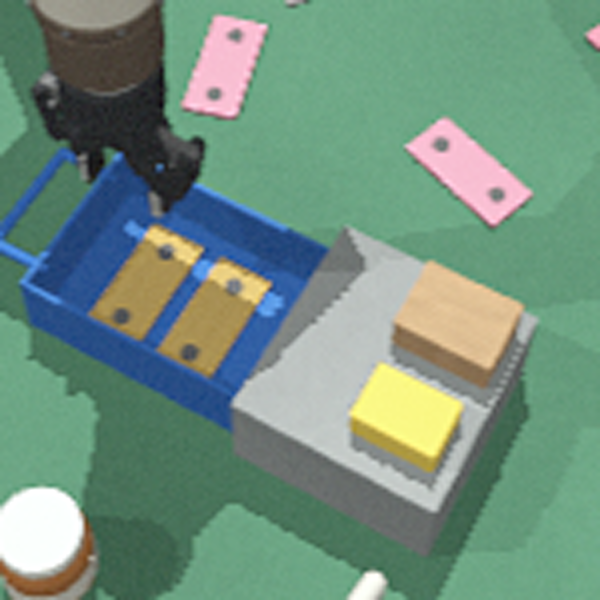

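Both plates lie flat side by side, at (148,280) and (216,318) in the crop, with a clear gap between them. Next I pinch the handle and push the bin home.

Request:
drive_tool(
  deltas=[
    [[0,1.5,0],[0,0,0]],
    [[0.2,2.5,0],[0,0,0]],
    [[0,3,0],[0,0,0]],
    [[0,2.5,0],[0,0,0]],
    [[0,1.2,0],[0,0,0]],
    [[0,0,0],[0,0,0]],
    [[0,0,0],[0,0,0]],
  ],
  claw=3.0,
)

```text
clock: 30.95
position: [439.0, -254.9, 151.8]
ee_rot: [0.736, -0.677, -0.0, 0.0]
contact_force: [0.7, 0.0, 0.4]
gripper_width: 30.3
grasp_force: 0.0
```

```bash
python3 -c "
from h import *
go(438,-254.8,41,4.8)"
```

```text
t 30.95 pos [ 439.  -254.9  151.8] yaw -175.2 turn rotvec [0. 0. 0.] shift cm [-0.02  0.1  11.08] shift before turn [-0.02  0.1  11.08] w 30.3 F [0.7 0.  0.4]
```

Request:
drive_tool(
  deltas=[
    [[0,0.1,2],[0,0,0]],
    [[0,0,3],[0,0,0]],
    [[0,0,3],[0,0,0]],
    [[0,0,2],[0,0,0]],
    [[0,0,1],[0,0,0]],
    [[0,0,0],[0,0,0]],
    [[0,0,0],[0,0,0]],
  ],
)

```text
clock: 31.65
position: [438.8, -255.1, 42.8]
ee_rot: [0.736, -0.677, 0.001, -0.0]
contact_force: [-0.5, -0.3, 0.3]
gripper_width: 29.8
grasp_force: 0.0
```

Request:
drive_tool(
  deltas=[
    [[0,0,0],[0,0,0]],
    [[0,0,0],[0,0,0]],
    [[0,0,0],[0,0,0]],
    [[0,0,0],[0,0,0]],
    [[0,0,0],[0,0,0]],
  ],
  claw=0,
)

```text
clock: 32.15
position: [438.2, -255.1, 43.4]
ee_rot: [0.736, -0.677, 0.001, -0.0]
contact_force: [-0.7, 0.4, 5.5]
gripper_width: 7.9
grasp_force: 58.8
```

Request:
drive_tool(
  deltas=[
    [[0,-0.3,0],[0,0,0]],
    [[0,-0.6,0],[0,0,0]],
    [[0,-1,0],[0,0,0]],
    [[0,-1.3,0],[0,0,0]],
    [[0,-1.4,0],[0,0,0]],
    [[0,-1.4,0],[0,0,0]],
    [[0,-1.4,0],[0,0,0]],
    [[0,-1.4,0],[0,0,0]],
    [[0,-1.4,0],[0,0,0]],
    [[0,-1.3,0],[0,0,0]],
    [[0,-1.0,0],[0,0,0]],
    [[0,-0.6,0],[0,0,0]],
  ],
)

```text
clock: 33.35
position: [569.0, -243.6, 43.5]
ee_rot: [0.736, -0.677, 0.0, -0.0]
contact_force: [-1.8, 1.1, 6.5]
gripper_width: 7.9
grasp_force: 58.9
```

Request:
drive_tool(
  deltas=[
    [[0,-0.4,0],[0,0,0]],
    [[0,-0.4,0],[0,0,0]],
    [[0,-0.4,0],[0,0,0]],
    [[0,-0.3,0],[0,0,0]],
    [[0,-0.3,0],[0,0,0]],
    [[0,-0.3,0],[0,0,0]],
    [[0,-0.2,0],[0,0,0]],
    [[0,0,0],[0,0,0]],
    [[0,0,0],[0,0,0]],
  ],
)

```text
clock: 34.25
position: [586.2, -242.1, 43.4]
ee_rot: [0.736, -0.677, -0.004, 0.003]
contact_force: [-11.1, 1.1, 12.6]
gripper_width: 7.9
grasp_force: 59.6
```

Request:
drive_tool(
  deltas=[
    [[0,-0.2,0],[0,0,0]],
    [[0,-0.2,0],[0,0,0]],
    [[0,-0.2,0],[0,0,0]],
    [[0,0,0],[0,0,0]],
  ],
)

```text
clock: 34.65
position: [586.2, -242.0, 43.3]
ee_rot: [0.736, -0.677, -0.009, 0.007]
contact_force: [-22.2, 0.3, 21.1]
gripper_width: 8.0
grasp_force: 60.7
```

Request:
drive_tool(
  deltas=[
    [[0,0.4,0],[0,0,0]],
    [[0,0.3,0],[0,0,0]],
    [[0,0,0],[0,0,0]],
  ],
)

```text
clock: 34.95
position: [586.2, -242.1, 43.4]
ee_rot: [0.736, -0.677, -0.003, 0.002]
contact_force: [-8.9, 2.2, 10.5]
gripper_width: 7.3
grasp_force: 59.6
```

Request:
drive_tool(
  deltas=[
    [[0,0,0],[0,0,0]],
    [[0,0,0],[0,0,0]],
    [[0,0,0],[0,0,0]],
    [[0,0,-0.5],[0,0,0]],
    [[0,0,-2],[0,0,0]],
    [[0,0,-3],[0,0,0]],
    [[0,0,-3],[0,0,0]],
    [[0,0,-3],[0,0,0]],
    [[0,0,-3],[0,0,0]],
    [[0,3,-1],[0,0,0]],
    [[0,3,0],[0,0,0]],
    [[0,3,0],[0,0,0]],
  ],
  claw=3.0,
)

```text
clock: 36.15
position: [499.8, -249.6, 198.0]
ee_rot: [0.736, -0.677, 0.001, -0.001]
contact_force: [-0.3, 0.4, -0.0]
gripper_width: 30.4
grasp_force: 0.0
```

Request:
drive_tool(
  deltas=[
    [[-4,1,0],[0,0,0]],
    [[-4,1,0],[0,0,0]],
    [[-4,1,0],[0,0,0]],
    [[-4,0,0],[0,0,0]],
    [[-4,0,0],[0,0,0]],
    [[-4,0,0],[0,0,0]],
    [[-3,0,0],[0,0,0]],
    [[0,0,0],[0,0,0]],
    [[0,0,0],[0,0,0]],
  ],
)

```text
clock: 37.05
position: [447.9, 17.5, 197.6]
ee_rot: [0.737, -0.676, 0.0, -0.0]
contact_force: [-0.6, 0.3, -0.2]
gripper_width: 30.0
grasp_force: 0.0
```

```bash
python3 - <<'E'
from h import *
d=get_image("top")
cv2.imwrite("pics/end.png",cv2.resize(d["img"][90:220,270:390,::-1],(554,600),interpolation=2))
hsv=cv2.cvtColor(d["img"],cv2.COLOR_RGB2HSV); m=cv2.inRange(hsv,(105,120,40),(125,255,255))
q=[(u,np.mean([v for v in range(188,206) if m[v,u]])) for u in range(322,349) if m[188:206,u].any()]
w=ray(d,q,60); k=np.polyfit(w[:,1],w[:,0],1); print("bar x at -242",np.polyval(k,-242),len(q)); print(arm.read_state()["contact_force"])
E
```

```text
bar x at -242 587.2597524290991 27
[-0.66082812  0.60136135  0.42251374]
```

View pics/end.png

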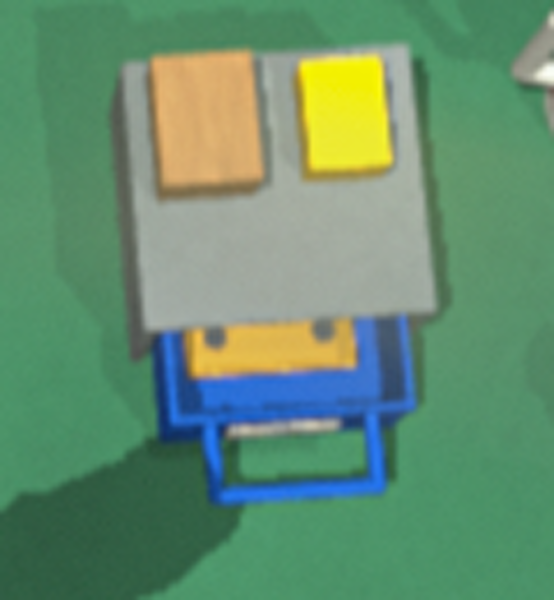

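The bin is home: its bar is at x≈587 and did not spring back. The front plate lies flat at crop (270,345).

```bash
python3 -c "
from bench import arm
print(arm.job_done())"
```

```text
the job is handed in; nothing more can be done
None
```

The job is handed in at about 37 s: both brass plates lie flat side by side in the blue bin and the bin is pushed fully home; the one snag was a light touch (about 15 N) of the gripper on the shelf's front edge while placing the first plate.

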